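# Shake the bark samples

## Task

Lift every bark basket up and off its hook and stand them all upright on the shaker's black platform. Start the shaker by twisting the green knob clockwise to its stop and letting it spring back, then switch it off by doing the same with the red knob, with all the baskets still standing on the platform through both. Last, stand all the baskets upright on the floor of the white drying tray, and leave the jar, the brush and the orange wedge where they are.

Things in the scene. Friction and masses are not known exactly. Their poses are not given: they have to be found in the camera images.
- rack: fixed rack: wooden rail 348 mm long along own y on end posts, rail top 168 mm above the bench. Origin: on the bench below the middle of the rail's front face (own -x). Three hooks at own y -105, 0 and 105 mm reach 79 mm out to own -x; seat 52 mm out. The upturned tip is 12 mm above the seat, the pot meets the hook if lifted 49: lift 30 mm, then move 60 mm along own -x
- white_basket: white basket of bark (may be absent): steel wire pot 64 mm across, 50 tall, heavy base, 0.16 kg. A wire bail spanning own y peaks at 112 mm; on it stands an upright white grip block, 16 by 16 mm, from 112 to 154 mm above the underside. Origin: centre of the underside, z up. It starts hung by the bail's peak on a rack hook, axes along the rack's, underside 46 mm above the bench
- yellow_basket: yellow basket of bark (may be absent): steel wire pot 64 mm across, 50 tall, heavy base, 0.16 kg. A wire bail spanning own y peaks at 112 mm; on it stands an upright yellow grip block, 16 by 16 mm, from 112 to 154 mm above the underside. Origin: centre of the underside, z up. It starts hung by the bail's peak on a rack hook, axes along the rack's, underside 46 mm above the bench
- blue_basket: blue basket of bark (may be absent): steel wire pot 64 mm across, 50 tall, heavy base, 0.16 kg. A wire bail spanning own y peaks at 112 mm; on it stands an upright blue grip block, 16 by 16 mm, from 112 to 154 mm above the underside. Origin: centre of the underside, z up. It starts hung by the bail's peak on a rack hook, axes along the rack's, underside 46 mm above the bench
- shaker: fixed low shaker: black rubber platform 180 mm (own x) by 300 mm (own y), flat, its top 35 mm above the bench. Origin: on the bench, below the platform's centre
- tray: fixed white drying tray, 180 mm (own x) by 310 mm (own y) outside, walls 5 mm thick and 16 mm high, inner floor 5 mm above the bench. Origin: centre of its underside
- green_box: fixed grey control box, 84 by 84 by 125 mm tall, green plate on its front (own -x). Origin: centre of its underside. The green start knob is in the middle of its top: an upright bar 46 mm long, 14 thick, from 131 to 167 mm above the bench, along the box's own x at rest, over a disc 54 mm across and 6 mm thick
- green_knob (a joint): green knob's angle in rad: 0 at rest, growing clockwise seen from above, to a firm stop at 1.2; a spring (0.024 N m at rest, 0.17 N m at the stop) turns it back to 0 when let go
- green_grip (a point): point on the green knob's axis, 155 mm above the bench, where to grip its bar
- red_box: fixed grey control box, 84 by 84 by 125 mm tall, red plate on its front (own -x). Origin: centre of its underside. The red stop knob is in the middle of its top: an upright bar 46 mm long, 14 thick, from 131 to 167 mm above the bench, along the box's own x at rest, over a disc 54 mm across and 6 mm thick
- red_knob (a joint): red knob's angle in rad: 0 at rest, growing clockwise seen from above, to a firm stop at 1.2; a spring (0.024 N m at rest, 0.17 N m at the stop) turns it back to 0 when let go
- red_grip (a point): point on the red knob's axis, 155 mm above the bench, where to grip its bar
- jar: loose amber jar, 60 mm across, 85 mm tall, upright; leave it. Origin: centre of its underside
- brush: loose brush 160 mm long lying on the bench beyond the control boxes; leave it. Origin: under its middle
- wedge: loose orange plastic wedge 90 by 40 by 24 mm lying on the bench; leave it. Origin: centre of its underside

How it is judged:
By the outcome, as a careful person would: the job done as asked, in the order asked, and still so for the second after the job is handed in, with the robot touching nothing.
Of white_basket, yellow_basket, blue_basket only 2 to 3 are there at a start; the rules pass over those that are not, and their reading is None.
At some moment in a run one of white_basket, yellow_basket, blue_basket may be knocked a few centimetres aside while the robot is not near it.
Once in a run the grip may slacken for a moment while it holds something.
It also fails if it takes over 210 s, if anything falls off the work surface, if the arm or the gripper's body presses on something with over 40 N, if the wrist force passes 120 N, or if a joint passes its speed limit or range.

## Robot

A 6-joint arm with a two-finger parallel gripper is mounted at the origin on the work surface. World frame = base frame: x ahead of the robot, y to its left, z up, the work surface at z = 0. Lengths are in m, angles in rad, forces in N, time in s.
With the tool pointing down it reaches from about 0.225 to 0.875 m from the base axis. Payload 3.4 kg.
Tool frame: the origin (TCP) lies on the mounting face of the last link; the fingertips stand 173 mm ahead of it and the grasp point (between the pads) lies 155 mm ahead of it; z points along the fingers, y is the line along which they close (so a half turn about z gives the same grasp; the last joint's range is limited). The gripper opens to 85 mm and grips with 20 to 120 N. Pads are 22 mm wide; open, the fingers measure 114 mm over their backs; the gripper's body (76 mm by 85 mm) begins 54 mm behind the grasp point. The pads swing forward as they close: fully open they stand 13 mm farther back than shut.
Start: joints at [1.099, 0.276, 1.505, -0, 1.361, -0.121], TCP at [0.198, 0.54, 0.405] pointing down, gripper open.
Joint ranges: [-2.89, 2.89], [-0.75, 2.08], [0.22, 2.7], [-1.18, 4.32], [0.11, 2.71], [-2.7, 2.7]. Speed limits (rad/s): [2.57, 2.57, 3.14, 3.14, 3.14, 3.14].

## Interface

Orientations are given as a unit quaternion [w, x, y, z].
In Python, from rig import manip gives the robot as it stands.
- The arm moves only by the tool carry_out, never from a script. Its arguments are lists of equal length, an entry for each row: "linear": the shift along the world's x, y, z each as a share of 500 mm, from -1 to 1, a list of three; "angular": the turn, a rotation vector about the world's x, y, z each as a share of 0.08 rad, from -1 to 1, a list of three; "hand": the opening, from 0 (shut) to 1 (fully open). In form: {"linear": [[x, y, z], ...], "angular": [[rx, ry, rz], ...], "hand": [hand, ...]}. A call has 1 to 8 rows; each row shifts and turns the commanded pose from where the row before left it; what a row does not reach is not made up. A row lasts 1/12 s, in which the tool goes at most 41.7 mm and 7.16 degrees, less where a joint would pass 70% of its speed; a pose out of reach is approached as far as the arm can. A call with a number of a shift or a turn outside -1 to 1 is refused whole. A call with a gripper value outside its range is refused whole. The fingers move at their own pace and stop on an object; "force" is the grip in N (left out, the last holds). Time passes only in rows, so rows that do not move let the fingers close. It gives the time, the measured TCP pose, the force, the opening and the grip force at its end, in the units of the state.
- manip.get_state(): the state, without advancing time (a new reading comes with each control period).
- manip.get_image(name): name is "scene" or "side" or "wrist"; returns the picture (480x640x3 uint8, red, green, blue); there is no depth.
- manip.camera_params(name): a dict with "fx", "fy", "cx", "cy" (pixels), "k1" (the pictures are not rectified: a ray, as slopes to the right and down, at radius r is drawn at 1 + k1 r^2 times it, then the intrinsics apply), "view" (4x4, takes a point from world to camera coordinates); the wrist camera has in their place "hand_eye" (4x4, takes a point from camera to tool coordinates, whose origin is the TCP and whose axes are the flange's). Camera axes: x right, y down, z forward; pixel columns grow to the right and rows downward; lengths in m; the calibration is good to about 2 mm. A picture is of the moment at which its call begins: read the wrist's pose just before it. camera_params takes no time and is no camera call.
- manip.sign_off(): hands the job in; it is judged then, once.
The state is a dict: "clock": time; "qpos": joint angles; "qd": joint speeds; "effort": joint torques, N m; "position": TCP position; "ee_rot": TCP orientation; "contact_force": force on the tool from outside, world axes, zero at the start; "moment": the same for the moment, N m; "width": finger opening in m; "gripper_force": force on a finger pad.
Only numpy, scipy, OpenCV 4.12 (cv2) and the standard library are available. Lean on these libraries where they do the work, as an engineer would, in place of code of your own. Each camera call takes 0.05 s, during which the arm holds its last target. There are 200 camera calls.

## Working session

There is one attempt and no reset: what is moved stays moved. The work goes in short steps, Python scripts to look and compute and a tool call to move; the robot and the scene stay as the last step left them, time stands still between calls to the robot, and variables do not carry over. Pictures are saved under pics/ and viewed, at most 14 in all, crops included, and the job is handed in when it is done.

Besides the shell and the picture viewer there is one more tool, called after "Request:" as name(argument=value, ...) on one line, values as JSON. carry_out: Moves the arm, as the interface text tells. Its arguments: {"type":"object","properties":{"linear":{"type":"array"},"angular":{"type":"array"},"hand":{"type":"array"},"force":{"type":"number"}},"required":["linear","angular","hand"]}

```bash
ls; mkdir -p pics
cat > h.py <<'E'
import numpy as np, cv2
from rig import manip
from scipy.spatial.transform import Rotation as R
def cam(n,st=None):
    p=manip.camera_params(n)
    if n=="wrist":
        T=np.eye(4);q=st["ee_rot"];T[:3,:3]=R.from_quat([q[1],q[2],q[3],q[0]]).as_matrix();T[:3,3]=st["position"]
        C=T@np.array(p["hand_eye"])
    else: C=np.linalg.inv(np.array(p["view"]))
    return p,C
def ray(n,u,v,st=None):
    p,C=cam(n,st); d=np.array([(u-p["cx"])/p["fx"],(v-p["cy"])/p["fy"]]); s=d.copy()
    for _ in range(20): s=d/(1+p["k1"]*(s@s))
    r=C[:3,:3]@np.array([s[0],s[1],1]); return C[:3,3],r
def onz(n,u,v,z,st=None):
    o,r=ray(n,u,v,st); return o+r*(z-o[2])/r[2]
def tri(a,b):
    (o1,r1),(o2,r2)=a,b
    A=np.c_[r1,-r2]; t=np.linalg.lstsq(A,o2-o1,rcond=None)[0]
    p,q=o1+t[0]*r1,o2+t[1]*r2; return (p+q)/2,np.linalg.norm(p-q)
def snap(n,f):
    st=manip.get_state(); im=manip.get_image(n); cv2.imwrite("pics/"+f,im[:,:,::-1]); return st,im
E
python3 - <<'E'
from h import *
for n in("scene","side","wrist"): st,_=snap(n,n+"1.png"); p=manip.camera_params(n); print(n,{k:np.round(v,3).tolist() for k,v in p.items()})
print(st)
E
```

```text
pics
scene {'fx': 582.949, 'fy': 582.949, 'cx': 304.935, 'cy': 236.945, 'k1': 0.039, 'view': [[0.209, 0.978, 0.016, -0.155], [0.706, -0.14, -0.694, -0.31], [-0.676, 0.157, -0.72, 1.68], [0.0, 0.0, 0.0, 1.0]]}
side {'fx': 600.146, 'fy': 600.146, 'cx': 320.19, 'cy': 244.022, 'k1': -0.155, 'view': [[0.87, -0.494, 0.0, -0.466], [-0.371, -0.654, -0.66, 0.317], [0.326, 0.574, -0.752, 1.308], [0.0, 0.0, 0.0, 1.0]]}
wrist {'fx': 374.008, 'fy': 374.008, 'cx': 320.433, 'cy': 239.044, 'k1': -0.02, 'hand_eye': [[-0.001, -0.956, -0.294, 0.076], [1.0, -0.001, -0.001, -0.0], [0.0, -0.294, 0.956, 0.03], [0.0, 0.0, 0.0, 1.0]]}
{'clock': 0.1, 'qpos': array([ 1.09902664e+00,  2.76551970e-01,  1.50597281e+00, -4.25745388e-05,
        1.36071415e+00, -1.20959104e-01]), 'qd': array([ 7.58062503e-04, -1.29449998e-03, -3.56439079e-03,  8.58986083e-05,
       -4.57928986e-04,  4.99690016e-04]), 'effort': array([ 7.17758194e-04, -4.17699623e+01, -2.46405476e+01, -3.45620492e-04,
        5.81613538e-03,  1.91862995e-06]), 'position': array([0.19751489, 0.53982672, 0.40392789]), 'ee_rot': array([-2.20485731e-04,  1.74502779e-01,  9.84656337e-01, -7.93333605e-04]), 'contact_force': array([-0.18040006, -0.53079344, -0.70121184]), 'moment': array([ 0.03917246, -0.01923685, -0.00105953]), 'gripper_force': 0.0, 'width': 0.08554750181753555}
```

View pics/scene1.png

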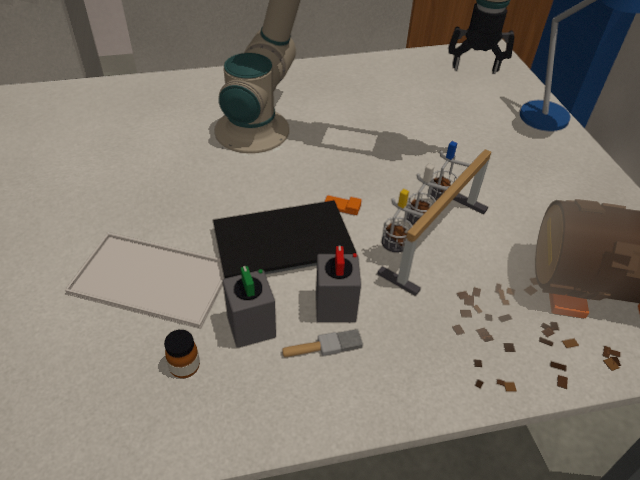

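View pics/side1.png

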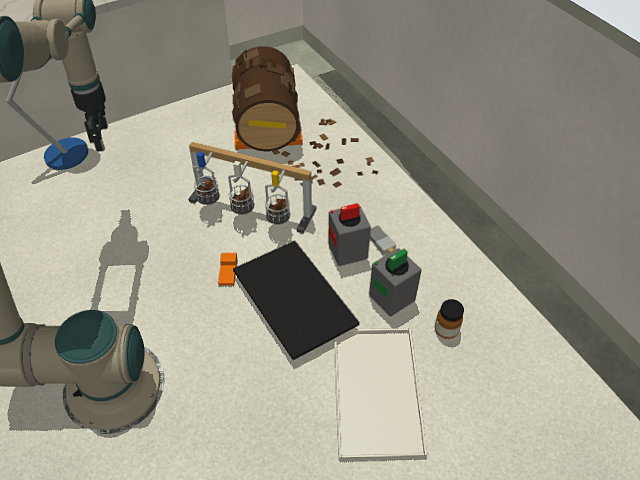

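The scene view shows three baskets hung on the rack: blue block (452,150), white (429,172) and yellow (404,198). The red knob is at (340,262) and the green at (248,282), the platform centre near (283,238) and the tray near (150,278). The side view shows the platform corners (296,243), (358,323), (293,358), (234,268) and the tray corners (335,333), (410,331), (425,458), (340,458), all in clear view.

```bash
cat >> h.py <<'E'
HSV={"blue":([105,120,60],[125,255,255]),"yellow":([20,150,90],[32,255,255]),"red":([0,190,100],[4,255,255]),"green":([50,120,50],[80,255,255])}
def blobs(im,lo,hi,box,amin=15):
    h=cv2.cvtColor(im,cv2.COLOR_RGB2HSV); m=cv2.inRange(h,np.array(lo),np.array(hi))
    x0,y0,x1,y1=box; k=np.zeros_like(m);k[y0:y1,x0:x1]=m[y0:y1,x0:x1]
    n,l,s,c=cv2.connectedComponentsWithStats(k)
    return [(s[i].tolist(),c[i].round(1).tolist(),l==i) for i in sorted(range(1,n),key=lambda i:-s[i,4]) if s[i,4]>amin]
E
python3 - <<'E'
from h import *
S=cv2.imread("pics/scene1.png")[:,:,::-1].copy();D=cv2.imread("pics/side1.png")[:,:,::-1].copy()
bs={"blue":((430,130,470,170),(185,140,215,175)),"yellow":((390,180,415,212),(265,165,290,190)),"red":((325,240,352,285),(333,200,365,222)),"green":((235,260,265,300),(380,245,412,272))}
for k,(a,b) in bs.items():
    A=blobs(S,*HSV[k],a);B=blobs(D,*HSV[k],b)
    if A and B:
        print(k,A[0][:2],B[0][:2],*[np.round(x,4) for x in tri(ray("scene",*A[0][1]),ray("side",*B[0][1]))])
    else: print(k,len(A),len(B))
def rect(mask,z):
    c=max(cv2.findContours(mask.astype(np.uint8),0,1)[0],key=cv2.contourArea)
    P=np.array([onz("side",*p[0],z)[:2] for p in c],np.float32)*1000
    return cv2.minAreaRect(P)
h=cv2.cvtColor(D,cv2.COLOR_RGB2HSV)
m=np.zeros(h.shape[:2],np.uint8);m[235:365,228:365]=(h[235:365,228:365,2]<45)
print("plat",rect(cv2.morphologyEx(m,2,np.ones((3,3))),.035))
for n,c,z in(("tray",[(335,333),(410,331),(425,458),(340,458)],.016),("plat",[(296,243),(358,323),(293,358),(234,268)],.035)):
    P=np.array([onz("side",*q,z)[:2] for q in c]);print(n,P.round(3).tolist(),P.mean(0))
# white block & rail ends, wedge
print("white",*tri(ray("scene",429.5,172),ray("side",238,170)))
for q in((489,155),(413,229)): print("railS",onz("scene",*q,.168))
for q in((192,145),(310,174)): print("railD",onz("side",*q,.168))
cv2.imwrite("pics/c1.png",np.hstack([cv2.resize(S[125:265,370:510,::-1],(400,400)),cv2.resize(D[130:240,180:290,::-1],(400,400))]))
cv2.imwrite("pics/c2.png",np.hstack([cv2.resize(S[220:360,210:370,::-1],(400,350)),cv2.resize(D[190:330,310:470,::-1],(400,350))]))
E
```

```text
blue ([446, 141, 11, 19, 122], [451.0, 149.9]) ([197, 152, 9, 15, 96], [200.6, 159.1]) [0.4114 0.4101 0.1775] 0.0006
yellow ([398, 189, 11, 19, 136], [402.9, 197.9]) ([272, 170, 7, 17, 103], [274.9, 177.7]) [0.5468 0.2487 0.1783] 0.0003
red ([336, 246, 9, 29, 178], [339.7, 259.9]) ([341, 204, 18, 17, 222], [349.8, 211.8]) [0.6641 0.0826 0.147 ] 0.0034
green ([241, 266, 13, 30, 224], [247.9, 281.0]) ([388, 249, 19, 22, 235], [397.4, 259.4]) [ 0.6802 -0.0998  0.1456] 0.002
plat ((461.9153747558594, -0.2328643798828125), (179.31106567382812, 301.6847839355469), 2.2643485069274902)
tray [[0.501, -0.13], [0.656, -0.212], [0.507, -0.481], [0.358, -0.394]] [ 0.50528179 -0.30449896]
plat [[0.546, 0.144], [0.555, -0.143], [0.381, -0.151], [0.373, 0.148]] [ 0.46354204 -0.00058635]
white [0.47926687 0.32986028 0.17609286] 0.008292429931287404
railS [0.43507654 0.49465807 0.168     ]
railS [0.62890823 0.2435415  0.168     ]
railD [0.41572681 0.48806816 0.168     ]
railD [0.63499303 0.22754876 0.168     ]
```

View pics/c1.png

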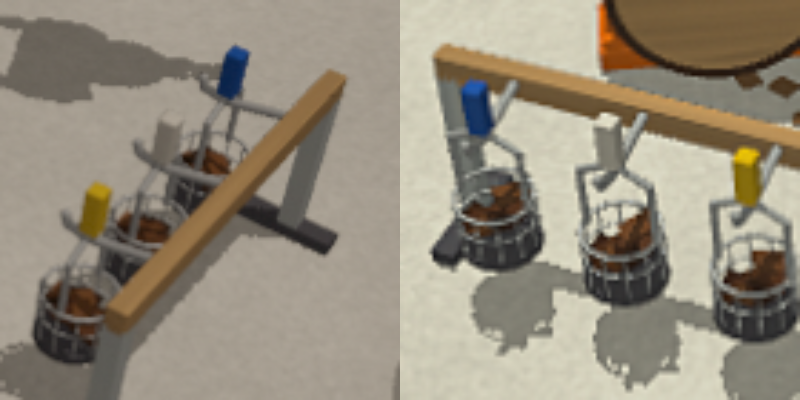

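The crop shows all three hooks reaching toward the robot, with the bails hanging on them and the grip blocks square to the rack. The rack's yaw is about 40°, so its own -x is about (-0.766,-0.643). I'll go for the yellow basket first.

Request:
carry_out(linear=[[0.0537,-0.0448,0],[0.0537,-0.0448,0],[0.0537,-0.0448,0],[0.0537,-0.0448,0],[0.0537,-0.0448,0],[0.0537,-0.0448,0],[0.0537,-0.0448,0],[0.0537,-0.0448,0]], angular=[[0,0,1],[0,0,1],[0,0,1],[0,0,1],[0,0,1],[0,0,1],[0,0,1],[0,0,1]], hand=[1,1,1,1,1,1,1,1])

```text
clock: 0.82
position: [0.4134, 0.3594, 0.4045]
ee_rot: [-0.0, -0.146, 0.989, 0.0]
contact_force: [0.1, -0.3, -0.2]
width: 0.0854
gripper_force: 0.0
```

Request:
carry_out(linear=[[0.0537,-0.0448,0],[0.0537,-0.0448,0],[0.0537,-0.0448,0],[0.0537,-0.0448,0],[0.0537,-0.0448,0],[0,0,0],[0,0,0]], angular=[[0,0,1],[0,0,1],[0,0,1],[0,0,1],[0,0,1],[0,0,0.11],[0,0,0]], hand=[1,1,1,1,1,0.6,0.6])

```text
clock: 1.4
position: [0.5479, 0.2474, 0.4039]
ee_rot: [-0.001, -0.34, 0.94, 0.0]
contact_force: [-0.6, 0.1, -0.4]
width: 0.064
gripper_force: 0.0
```

View pics/c2.png

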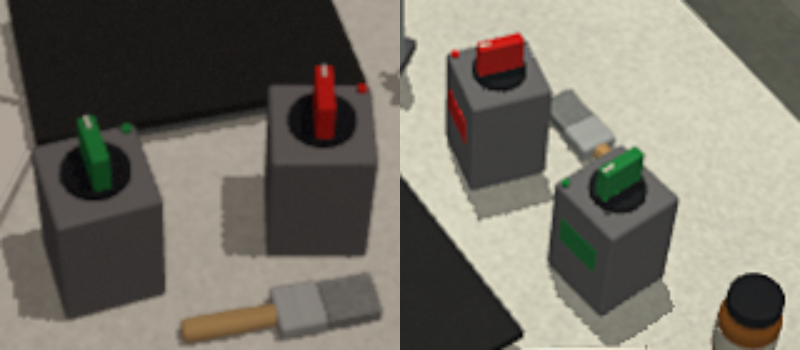

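The crop shows both knob bars upright. The red one is at about (325,100) in the left pane and the green at about (95,152), with the coloured plates facing the platform.

Request:
carry_out(linear=[[-0.002,0.0026,-0.065],[0,0,-0.065],[0,0,0],[0,0,0],[0,0,0],[0,0,0],[0,0,0],[0,0,0]], angular=[[0,0,0],[0,0,0],[0,0,0],[0,0,0],[0,0,0],[0,0,0],[0,0,0],[0,0,0]], hand=[0.6,0.6,0.6,0,0,0,0,0], force=50)

```text
clock: 2.07
position: [0.5466, 0.2501, 0.3422]
ee_rot: [0.003, -0.342, 0.94, -0.001]
contact_force: [1.7, -3.2, 5.0]
width: 0.0155
gripper_force: 51.1
```

Request:
carry_out(linear=[[0,0,0.015],[0,0,0.02],[0,0,0.025],[0,0,0]], angular=[[0,0,0],[0,0,0],[0,0,0],[0,0,0]], hand=[0,0,0,0])

```text
clock: 2.4
position: [0.546, 0.2506, 0.3726]
ee_rot: [0.002, -0.342, 0.94, 0.0]
contact_force: [-0.1, 0.2, -1.6]
width: 0.0152
gripper_force: 50.4
```

Request:
carry_out(linear=[[-0.015,-0.0126,0],[-0.025,-0.021,0],[-0.026,-0.022,0],[-0.026,-0.022,0],[-0.007,-0.04,0],[-0.007,-0.06,0],[-0.007,-0.06,0],[-0.007,-0.06,0]], angular=[[0,0,0],[0,0,0],[0,0,0],[0,0,0],[0,0,0],[0,0,0],[0,0,0],[0,0,0]], hand=[0,0,0,0,0,0,0,0])

```text
clock: 3.07
position: [0.484, 0.1002, 0.369]
ee_rot: [-0.001, -0.342, 0.94, 0.0]
contact_force: [0.6, 0.7, -2.2]
width: 0.0155
gripper_force: 32.3
```

Request:
carry_out(linear=[[-0.007,-0.06,0],[-0.007,-0.06,0],[-0.007,-0.06,0],[-0.007,-0.06,0],[-0.007,-0.06,0],[-0.007,-0.06,0],[0,-0.024,0],[0,0,0]], angular=[[0,0,0],[0,0,0],[0,0,0],[0,0,0],[0,0,0],[0,0,0],[0,0,0],[0,0,0]], hand=[0,0,0,0,0,0,0,0])

```text
clock: 3.73
position: [0.4638, -0.0928, 0.3692]
ee_rot: [-0.001, -0.34, 0.94, 0.0]
contact_force: [0.2, -0.2, -1.8]
width: 0.0151
gripper_force: 54.6
```

Run:
```python
from h import *
st,a=snap("scene","s2.png"); _,b=snap("side","d2.png")
A=blobs(a,*HSV["yellow"],(150,80,420,330));B=blobs(b,*HSV["yellow"],(220,150,480,480))
print([x[:2] for x in A[:2]],[x[:2] for x in B[:2]],st["position"],st["gripper_force"])
cv2.imwrite("pics/c3.png",np.hstack([a[100:320,180:480,::-1],b[130:350,200:500,::-1]]))
```

```text
[([235, 175, 4, 18, 36], [237.0, 182.9])] [([307, 270, 8, 18, 111], [310.7, 278.4])] [ 0.4638128  -0.09279     0.36915779] 54.623127579689026
```

View pics/c3.png

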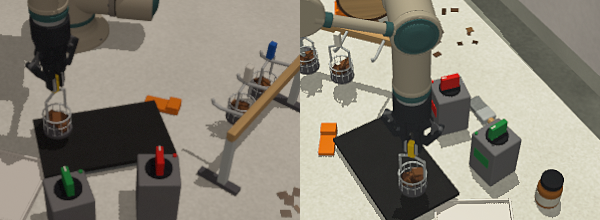

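The yellow basket is held upright over the near-left end of the platform, at (410,175) in the right pane. Next I lower it.

Request:
carry_out(linear=[[0,0.003,-0.03],[0,0,-0.03],[0,0,-0.01],[0,0,-0.004],[0,0,0]], angular=[[0,0,0],[0,0,0],[0,0,0],[0,0,0],[0,0,0]], hand=[0,0,0,0,0])

```text
clock: 4.25
position: [0.4645, -0.0882, 0.3326]
ee_rot: [-0.0, -0.343, 0.939, 0.001]
contact_force: [0.9, 0.1, -1.6]
width: 0.0147
gripper_force: 54.7
```

Request:
carry_out(linear=[[0,0,-0.002],[0,0,-0.002],[0,0,0]], angular=[[0,0,0],[0,0,0],[0,0,0]], hand=[0,0,0])

```text
clock: 4.5
position: [0.4651, -0.0891, 0.3318]
ee_rot: [0.001, -0.342, 0.94, -0.001]
contact_force: [-0.0, 0.7, 3.7]
width: 0.0149
gripper_force: 55.2
```

Request:
carry_out(linear=[[0,0,-0.002],[0,0,0],[0,0,0]], angular=[[0,0,0],[0,0,0],[0,0,0]], hand=[0,0,0])

```text
clock: 4.75
position: [0.4652, -0.0893, 0.3317]
ee_rot: [0.001, -0.342, 0.94, -0.001]
contact_force: [-0.7, 0.3, 9.2]
width: 0.0151
gripper_force: 56.1
```

Request:
carry_out(linear=[[0,0,0.002],[0,0,0],[0,0,0],[0,0,0.03],[0,0,0.06],[0,0,0.066],[0.002,0.03,0],[0.002,0.06,0]], angular=[[0,0,0],[0,0,0],[0,0,0],[0,0,0],[0,0,0],[0,0,0],[0,0,0],[0,0,0]], hand=[0.5,0.5,0.5,0.5,0.5,0.5,0.5,0.5])

```text
clock: 5.42
position: [0.4678, -0.0459, 0.4108]
ee_rot: [0.002, -0.34, 0.94, -0.002]
contact_force: [-0.1, 0.8, -0.6]
width: 0.043
gripper_force: 0.0
```

Request:
carry_out(linear=[[0.002,0.075,0],[0.002,0.075,0],[0.002,0.075,0],[0.002,0.075,0],[0.002,0.075,0],[0.002,0.075,0],[0.002,0.075,0],[0.002,0.075,0]], angular=[[0,0,0],[0,0,0],[0,0,0],[0,0,0],[0,0,0],[0,0,0],[0,0,0],[0,0,0]], hand=[0.5,0.5,0.5,0.5,0.5,0.5,0.5,0.5])

```text
clock: 6.08
position: [0.4743, 0.2577, 0.4085]
ee_rot: [-0.0, -0.342, 0.94, -0.0]
contact_force: [0.1, -1.1, 0.1]
width: 0.0423
gripper_force: 0.0
```

Request:
carry_out(linear=[[0.004,0.06,0],[0.004,0.06,0],[0,0.027,0],[0,0,0],[0,0,0]], angular=[[0,0,0],[0,0,0],[0,0,0],[0,0,0],[0,0,0]], hand=[0.6,0.6,0.6,0.6,0.6])

```text
clock: 6.5
position: [0.4785, 0.3293, 0.4081]
ee_rot: [-0.001, -0.343, 0.939, -0.001]
contact_force: [0.4, -0.1, 0.1]
width: 0.0511
gripper_force: 0.0
```

Run:
```python
from h import *
st,a=snap("scene","s3.png"); _,b=snap("side","d3.png"); _,c=snap("wrist","w3.png")
A=blobs(a,*HSV["yellow"],(150,80,420,330));B=blobs(b,*HSV["yellow"],(220,150,480,480))
print([x[:2] for x in A[:2]],[x[:2] for x in B[:2]],st["position"],tri(ray("scene",*A[0][1]),ray("side",*B[0][1])) if A and B else 0)
A=blobs(a,*HSV["blue"],(400,100,500,200));B=blobs(b,*HSV["blue"],(180,130,240,180))
print([x[:2] for x in A[:2]],[x[:2] for x in B[:2]])
cv2.imwrite("pics/c4.png",np.hstack([a[100:320,180:480,::-1],c[::2,::2,::-1][:220]]))
```

```text
[([232, 188, 10, 19, 139], [236.5, 196.8])] [([308, 280, 9, 18, 136], [312.3, 288.3])] [0.4785116  0.3293166  0.40809818] (array([ 0.46441978, -0.09105325,  0.16696197]), np.float64(0.00015217786677279859))
[([446, 141, 11, 19, 121], [451.0, 149.9])] [([197, 152, 9, 15, 95], [200.6, 159.1])]
```

View pics/c4.png

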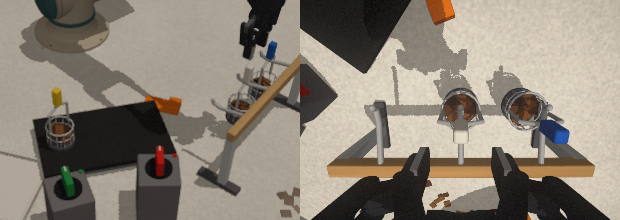

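Yellow stands upright on the platform, with its block near (57,97) in the left pane. The white block sits midway between the fingers in the wrist view. I grasp and move white.

Request:
carry_out(linear=[[0,0,-0.067],[0,0,-0.067],[0,0,0],[0,0,0],[0,0,0],[0,0,0],[0,0,0],[0,0,0]], angular=[[0,0,0],[0,0,0],[0,0,0],[0,0,0],[0,0,0],[0,0,0],[0,0,0],[0,0,0]], hand=[0.6,0.6,0.6,0,0,0,0,0], force=60)

```text
clock: 7.32
position: [0.4794, 0.3294, 0.3441]
ee_rot: [0.002, -0.342, 0.94, 0.0]
contact_force: [0.5, -1.3, 5.7]
width: 0.0152
gripper_force: 60.9
```

Request:
carry_out(linear=[[0,0,0.015],[0,0,0.02],[0,0,0.025],[0,0,0]], angular=[[0,0,0],[0,0,0],[0,0,0],[0,0,0]], hand=[0,0,0,0])

```text
clock: 7.65
position: [0.4792, 0.3298, 0.3747]
ee_rot: [0.002, -0.342, 0.94, 0.001]
contact_force: [1.3, -0.4, -1.3]
width: 0.015
gripper_force: 60.3
```

Request:
carry_out(linear=[[-0.015,-0.0126,0],[-0.025,-0.021,0],[-0.026,-0.022,0],[-0.026,-0.022,0],[0.004,-0.04,0],[0.006,-0.06,0],[0.006,-0.06,0],[0.006,-0.06,0]], angular=[[0,0,0],[0,0,0],[0,0,0],[0,0,0],[0,0,0],[0,0,0],[0,0,0],[0,0,0]], hand=[0,0,0,0,0,0,0,0])

```text
clock: 8.32
position: [0.4423, 0.1792, 0.371]
ee_rot: [-0.001, -0.343, 0.939, 0.0]
contact_force: [0.7, -0.0, -1.5]
width: 0.0152
gripper_force: 60.2
```

Request:
carry_out(linear=[[0.006,-0.06,0],[0.006,-0.06,0],[0.006,-0.06,0],[0.006,-0.06,0],[0.006,-0.06,0],[0.006,-0.06,0],[0,0,0],[0,0,0]], angular=[[0,0,0],[0,0,0],[0,0,0],[0,0,0],[0,0,0],[0,0,0],[0,0,0],[0,0,0]], hand=[0,0,0,0,0,0,0,0])

```text
clock: 8.98
position: [0.4608, -0.0006, 0.3711]
ee_rot: [-0.001, -0.34, 0.94, 0.001]
contact_force: [-0.1, -0.0, -1.3]
width: 0.0151
gripper_force: 60.2
```

Next I lower white from .371 to about .333 and feel for contact.

Request:
carry_out(linear=[[0,0,-0.03],[0,0,-0.03],[0,0,-0.01],[0,0,-0.004],[0,0,-0.002],[0,0,0]], angular=[[0,0,0],[0,0,0],[0,0,0],[0,0,0],[0,0,0],[0,0,0]], hand=[0,0,0,0,0,0])

```text
clock: 9.48
position: [0.4617, 0.0011, 0.334]
ee_rot: [0.0, -0.342, 0.94, -0.0]
contact_force: [-0.1, 0.9, -2.4]
width: 0.0149
gripper_force: 60.2
```

Request:
carry_out(linear=[[0,0,-0.002],[0,0,0],[0,0,0]], angular=[[0,0,0],[0,0,0],[0,0,0]], hand=[0,0,0])

```text
clock: 9.73
position: [0.462, 0.0006, 0.3336]
ee_rot: [0.001, -0.342, 0.94, -0.0]
contact_force: [-0.8, 0.3, 4.4]
width: 0.0151
gripper_force: 60.9
```

Request:
carry_out(linear=[[0,0,0],[0,0,0],[0,0,0],[0,0,0.03],[0,0,0.06],[0,0,0.06],[-0.008,0.03,0],[-0.008,0.06,0]], angular=[[0,0,0],[0,0,0],[0,0,0],[0,0,0],[0,0,0],[0,0,0],[0,0,0],[0,0,0]], hand=[0.5,0.5,0.5,0.5,0.5,0.5,0.5,0.5])

```text
clock: 10.4
position: [0.4547, 0.0441, 0.4097]
ee_rot: [0.002, -0.34, 0.94, -0.002]
contact_force: [0.4, 0.8, -0.9]
width: 0.043
gripper_force: 0.0
```

Request:
carry_out(linear=[[-0.008,0.075,0],[-0.008,0.075,0],[-0.008,0.075,0],[-0.008,0.075,0],[-0.008,0.075,0],[-0.008,0.075,0],[-0.008,0.075,0],[-0.008,0.075,0]], angular=[[0,0,0],[0,0,0],[0,0,0],[0,0,0],[0,0,0],[0,0,0],[0,0,0],[0,0,0]], hand=[0.5,0.5,0.5,0.5,0.5,0.5,0.5,0.5])

```text
clock: 11.07
position: [0.4211, 0.3473, 0.4076]
ee_rot: [0.0, -0.342, 0.94, -0.0]
contact_force: [-0.0, -0.1, 0.8]
width: 0.0428
gripper_force: 0.0
```

Request:
carry_out(linear=[[-0.008,0.06,0],[-0.008,0.05,0],[-0.006,0.02,0],[0,0,0],[0,0,0]], angular=[[0,0,0],[0,0,0],[0,0,0],[0,0,0],[0,0,0]], hand=[0.6,0.6,0.6,0.6,0.6])

```text
clock: 11.48
position: [0.4106, 0.4101, 0.4073]
ee_rot: [-0.001, -0.342, 0.94, -0.001]
contact_force: [0.9, 0.3, -0.2]
width: 0.0513
gripper_force: 0.0
```

Run:
```python
from h import *
st,a=snap("scene","s4.png"); _,b=snap("side","d4.png"); _,c=snap("wrist","w4.png")
for k,x,y in(("yellow",(150,80,420,330),(220,150,480,480)),("blue",(400,100,500,200),(180,130,240,180))):
    A=blobs(a,*HSV[k],x);B=blobs(b,*HSV[k],y)
    print(k,[x[:2] for x in A[:2]],[x[:2] for x in B[:2]],tri(ray("scene",*A[0][1]),ray("side",*B[0][1])) if A and B else 0)
print(st["position"])
cv2.imwrite("pics/c5.png",np.hstack([a[100:320,180:480,::-1],b[130:350,200:500,::-1],c[::3,::3,::-1]] if 0 else [a[100:320,180:480,::-1],b[130:350,200:500,::-1]]))
```

```text
yellow [([232, 188, 10, 19, 141], [236.5, 196.9])] [([308, 280, 9, 18, 135], [312.3, 288.3])] (array([ 0.46449135, -0.09102127,  0.16679671]), np.float64(1.382599585769362e-05))
blue [([446, 141, 11, 19, 121], [451.0, 149.9])] [([197, 152, 9, 15, 95], [200.6, 159.1])] (array([0.41137882, 0.41005914, 0.17754519]), np.float64(0.00055194654208153))
[0.41055228 0.41014936 0.40729306]
```

Request:
carry_out(linear=[[0.001,0,-0.066],[0,0,-0.066],[0,0,0],[0,0,0],[0,0,0],[0,0,0],[0,0,0],[0,0,0]], angular=[[0,0,0],[0,0,0],[0,0,0],[0,0,0],[0,0,0],[0,0,0],[0,0,0],[0,0,0]], hand=[0.6,0.6,0.6,0,0,0,0,0])

```text
clock: 12.3
position: [0.4121, 0.4105, 0.3441]
ee_rot: [0.002, -0.342, 0.94, -0.0]
contact_force: [1.9, -3.3, 6.3]
width: 0.0147
gripper_force: 60.9
```

Request:
carry_out(linear=[[0,0,0.015],[0,0,0.02],[0,0,0.025],[0,0,0]], angular=[[0,0,0],[0,0,0],[0,0,0],[0,0,0]], hand=[0,0,0,0])

```text
clock: 12.63
position: [0.4114, 0.4112, 0.3746]
ee_rot: [0.002, -0.342, 0.94, 0.001]
contact_force: [0.5, 0.1, -1.7]
width: 0.0148
gripper_force: 59.8
```

Request:
carry_out(linear=[[-0.015,-0.0126,0],[-0.025,-0.021,0],[-0.026,-0.022,0],[-0.026,-0.022,0],[0.014,-0.04,0],[0.021,-0.0625,0],[0.021,-0.0625,0],[0.021,-0.0625,0]], angular=[[0,0,0],[0,0,0],[0,0,0],[0,0,0],[0,0,0],[0,0,0],[0,0,0],[0,0,0]], hand=[0,0,0,0,0,0,0,0])

```text
clock: 13.3
position: [0.4024, 0.2566, 0.371]
ee_rot: [-0.001, -0.343, 0.939, 0.0]
contact_force: [1.6, -0.1, -1.0]
width: 0.0149
gripper_force: 59.9
```

Request:
carry_out(linear=[[0.021,-0.0625,0],[0.021,-0.0625,0],[0.021,-0.0625,0],[0.021,-0.0625,0],[0.021,-0.0625,0],[0.007,-0.021,0],[0,0,0],[0,0,0]], angular=[[0,0,0],[0,0,0],[0,0,0],[0,0,0],[0,0,0],[0,0,0],[0,0,0],[0,0,0]], hand=[0,0,0,0,0,0,0,0])

```text
clock: 13.97
position: [0.4589, 0.0911, 0.3711]
ee_rot: [-0.001, -0.341, 0.94, 0.001]
contact_force: [-0.3, -0.6, -2.1]
width: 0.0149
gripper_force: 59.9
```

Request:
carry_out(linear=[[0,0,-0.03],[0,0,-0.03],[0,0,-0.01],[0,0,-0.004],[0,0,-0.002],[0,0,-0.002],[0,0,0]], angular=[[0,0,0],[0,0,0],[0,0,0],[0,0,0],[0,0,0],[0,0,0],[0,0,0]], hand=[0,0,0,0,0,0,0])

```text
clock: 14.55
position: [0.4595, 0.0918, 0.3337]
ee_rot: [0.0, -0.342, 0.94, 0.0]
contact_force: [-2.5, -0.6, 3.5]
width: 0.0154
gripper_force: 60.6
```

Run:
```python
from h import *
S=cv2.imread("pics/scene1.png")[:,:,::-1].copy();D=cv2.imread("pics/side1.png")[:,:,::-1].copy()
# knob bar: top face long axis direction at z=.167 via bright mask extents; use full-blob fit in both views
bs={"red":((325,240,352,285),(333,200,365,222)),"green":((235,260,265,300),(380,245,412,272))}
for k,(a,b) in bs.items():
  for n,im,bx in(("scene",S,a),("side",D,b)):
    x0,y0,x1,y1=bx; c=cv2.resize(im[y0-12:y1+12,x0-12:x1+12],None,fx=8,fy=8,interpolation=cv2.INTER_CUBIC)[:,:,::-1]
    cv2.imwrite(f"pics/k_{k}_{n}.png",cv2.resize(c,(380,290)));print(k,n,bx,c.shape)
im=np.vstack([np.hstack([cv2.imread(f"pics/k_{k}_{n}.png") for n in("scene","side")]) for k in("red","green")])
cv2.imwrite("pics/k.png",im);print(im.shape)
```

```text
red scene (325, 240, 352, 285) (552, 408, 3)
red side (333, 200, 365, 222) (368, 448, 3)
green scene (235, 260, 265, 300) (512, 432, 3)
green side (380, 245, 412, 272) (408, 448, 3)
(580, 760, 3)
```

View pics/k.png

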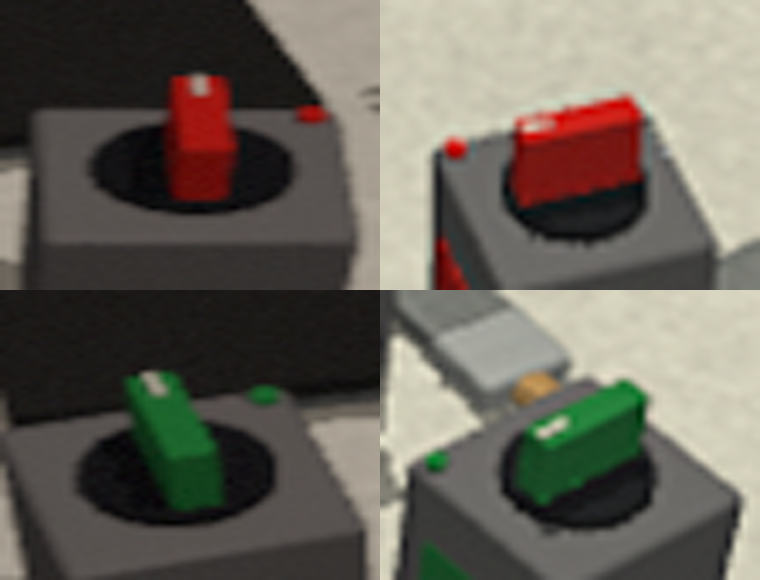

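The crop shows both bars and their white index ends. In the upper left pane the red top face runs from (200,78) to (202,150). In the lower left pane the green one runs from (150,375) to (192,450).

Run:
```python
from h import *
def go(n,o,s,pts):
    P=[onz(n,o[0]+x/s[0]-.5,o[1]+y/s[1]-.5,.167) for x,y in pts]
    P=np.array(P)[:,:2]; c=P.mean(0); d=P[1]-P[0]; print(n,c.round(4),np.linalg.norm(d).round(4),np.degrees(np.arctan2(d[1],d[0])).round(1))
go("scene",(313,228),(7.45,4.2),[(200,78),(202,150)])
go("side",(321,188),(6.786,6.304),[(146,124),(256,101)])
go("scene",(223,248),(7.04,4.53),[(150,85),(192,160)])
go("side",(368,233),(6.786,5.686),[(155,142),(255,100)])
```

```text
scene [0.6664 0.0816] 0.0446 -13.8
side [0.6654 0.0823] 0.0415 -12.1
scene [ 0.6813 -0.1001] 0.0424 7.0
side [ 0.6785 -0.1013] 0.0413 2.2
```

Request:
carry_out(linear=[[0,0,0],[0,0,0],[0,0,0],[0,0,0.03],[0,0,0.06],[0,0,0.06],[0,0,0],[0,0,0]], angular=[[0,0,0],[0,0,0],[0,0,0],[0,0,0],[0,0,0],[0,0,0],[0,0,0],[0,0,0]], hand=[0.5,0.5,0.5,0.5,0.5,0.5,0.5,0.5])

```text
clock: 15.22
position: [0.4603, 0.0912, 0.4096]
ee_rot: [0.002, -0.342, 0.94, -0.001]
contact_force: [-0.0, -0.4, -0.2]
width: 0.0426
gripper_force: 0.0
```

Request:
carry_out(linear=[[0.055,-0.048,0],[0.055,-0.048,0],[0.055,-0.048,0],[0.055,-0.048,0],[0.055,-0.048,0],[0.055,-0.048,0],[0.055,-0.048,0],[0.055,-0.048,0]], angular=[[0,0,-0.93],[0,0,-0.93],[0,0,-0.93],[0,0,-0.93],[0,0,-0.93],[0,0,-0.93],[0,0,-0.93],[0,0,-0.93]], hand=[0.6,0.6,0.6,0.6,0.6,0.6,0.6,0.6])

```text
clock: 15.88
position: [0.6806, -0.1022, 0.4057]
ee_rot: [-0.001, -0.049, 0.999, 0.0]
contact_force: [0.8, 0.4, 0.1]
width: 0.0513
gripper_force: 0.0
```

Request:
carry_out(linear=[[0,0,0],[0,0,0]], angular=[[0,0,0],[0,0,0]], hand=[0.6,0.6])

```text
clock: 16.05
position: [0.6806, -0.1025, 0.4045]
ee_rot: [-0.002, -0.051, 0.999, 0.001]
contact_force: [-0.0, -0.4, -0.1]
width: 0.0511
gripper_force: 0.0
```

Run:
```python
from h import *
st,c=snap("wrist","w5.png"); print(st["position"],st["ee_rot"],st["qpos"])
for k in("green","red","yellow","blue"):
    for s,ce,m in blobs(c,*HSV[k],(0,0,640,480),60)[:2]:
        ct=max(cv2.findContours(m.astype(np.uint8),0,1)[0],key=cv2.contourArea)
        P=np.array([onz("wrist",*p[0],.16,st)[:2] for p in ct],np.float32)*1000
        print(k,s,ce,onz("wrist",*ce,.16,st),cv2.minAreaRect(P))
# platform check from the other cameras
_,a=snap("scene","s5.png"); _,b=snap("side","d5.png")
for k in("yellow","blue"):
    A=blobs(a,*HSV[k],(150,80,420,330));B=blobs(b,*HSV[k],(220,150,480,480)); print(k,tri(ray("scene",*A[0][1]),ray("side",*B[0][1])) if A and B else (len(A),len(B)))
cv2.imwrite("pics/c6.png",np.hstack([cv2.resize(c,(400,300)),cv2.resize(a,(400,300))])[:,:,::-1])
```

```text
[ 0.68062581 -0.1024565   0.40454321] [-2.01386912e-03 -5.05414882e-02  9.98719700e-01  6.80566737e-04] [-2.50441117e-01  4.50424563e-01  1.23472242e+00  1.06438418e-04
  1.46069587e+00 -1.92237565e+00]
green [309, 207, 25, 84, 1754] [321.1, 250.0] [ 0.6767381  -0.10206132  0.16      ] ((676.720458984375, -102.12632751464844), (53.10712814331055, 14.015966415405273), 7.283570289611816)
green [288, 166, 65, 4, 127] [315.7, 167.9] [ 0.62823302 -0.11003519  0.16      ] ((627.7672729492188, -107.64366912841797), (1.6849125623703003, 36.28586959838867), 5.719280242919922)
red [599, 221, 41, 73, 1297] [622.3, 262.9] [0.6666472  0.08466787 0.16      ] ((663.964111328125, 86.08847045898438), (14.70617961883545, 46.51476287841797), 78.19328308105469)
yellow (0, 1)
blue (array([0.45796226, 0.09049778, 0.16667466]), np.float64(2.0315070988383104e-05))
```

View pics/c6.png

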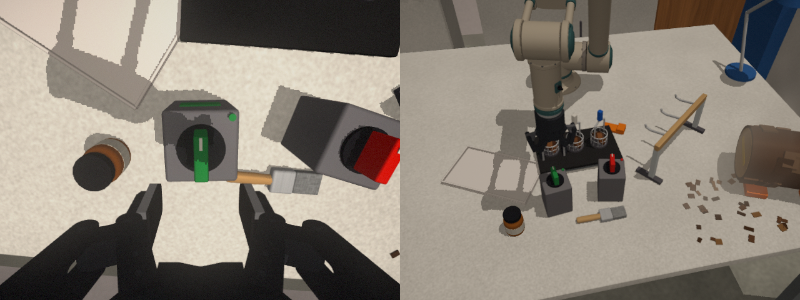

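Green's bar shows at wrist (321,250) with a yaw of about 6°, and the tool is already lined up with it. All three baskets stand on the platform in the scene view. I descend, grip and twist clockwise.

Request:
carry_out(linear=[[-0.002,0.002,-0.06],[0,0,-0.06],[0,0,-0.05],[0,0,-0.015],[0,0,0],[0,0,0]], angular=[[0,0,0.1],[0,0,0],[0,0,0],[0,0,0],[0,0,0],[0,0,0]], hand=[0.6,0.6,0.6,0.6,0.6,0.6])

```text
clock: 16.7
position: [0.6785, -0.0992, 0.3163]
ee_rot: [0.0, -0.056, 0.998, -0.0]
contact_force: [0.2, -0.5, 0.5]
width: 0.0512
gripper_force: 0.0
```

Request:
carry_out(linear=[[0,0,0],[0,0,0],[0,0,0],[0,0,0],[0,0,0],[0,0,0]], angular=[[0,0,0],[0,0,0],[0,0,0],[0,0,0],[0,0,0],[0,0,0]], hand=[0,0,0,0,0,0], force=80)

```text
clock: 17.2
position: [0.6791, -0.101, 0.3175]
ee_rot: [0.002, -0.055, 0.998, -0.002]
contact_force: [-1.4, -4.1, 6.7]
width: 0.0126
gripper_force: 79.2
```

Request:
carry_out(linear=[[0,0,0],[0,0,0],[0,0,0],[0,0,0],[0,0,0],[0,0,0],[0,0,0],[0,0,0]], angular=[[0,0,-0.6],[0,0,-1],[0,0,-1],[0,0,-1],[0,0,-1],[0,0,-1],[0,0,-1],[0,0,-1]], hand=[0,0,0,0,0,0,0,0])

```text
clock: 17.87
position: [0.6791, -0.1013, 0.3175]
ee_rot: [0.002, 0.248, 0.969, -0.001]
contact_force: [-1.5, -4.2, 6.9]
width: 0.0122
gripper_force: 79.2
```

Request:
carry_out(linear=[[0,0,0],[0,0,0],[0,0,0],[0,0,0],[0,0,0],[0,0,0],[0,0,0],[0,0,0]], angular=[[0,0,-1],[0,0,-1],[0,0,-1],[0,0,-1],[0,0,-1],[0,0,-1],[0,0,-0.8],[0,0,-0.6]], hand=[0,0,0,0,0,0,0,0])

```text
clock: 18.53
position: [0.6789, -0.1015, 0.3175]
ee_rot: [0.003, 0.519, 0.855, -0.001]
contact_force: [-0.1, -5.3, 6.3]
width: 0.0125
gripper_force: 79.3
```

Request:
carry_out(linear=[[0,0,0],[0,0,0]], angular=[[0,0,-0.4],[0,0,0]], hand=[0,0])

```text
clock: 18.7
position: [0.6789, -0.1014, 0.3175]
ee_rot: [0.003, 0.531, 0.847, -0.001]
contact_force: [-1.4, -5.1, 7.2]
width: 0.012
gripper_force: 79.7
```

Run:
```python
from h import *
st=manip.get_state(); q=st["ee_rot"]; print(np.degrees(2*np.arctan2(q[2],q[1]))-90, st["moment"],st["contact_force"],st["width"],st["position"])
```

```text
25.82462270792145 [-0.85512422  0.1634814   0.73601276] [-1.40976834 -5.09334656  7.18535217] 0.01197964023685437 [ 0.67892534 -0.10139545  0.31753423]
```

The tool turned 70.6° and the moment rose to 0.74 N m, so the knob is at its stop. I release it.

Request:
carry_out(linear=[[0,0,0],[0,0,0],[0,0,0],[0,0,0],[0,0,0],[0,0,0.04],[0,0,0.07],[0,0,0.07]], angular=[[0,0,0],[0,0,0],[0,0,0],[0,0,0],[0,0,0],[0,0,0],[0,0,0],[0,0,0]], hand=[1,1,1,1,1,1,1,1])

```text
clock: 19.37
position: [0.6784, -0.0992, 0.4043]
ee_rot: [-0.002, 0.532, 0.847, -0.0]
contact_force: [0.9, 0.3, -0.1]
width: 0.0854
gripper_force: 0.0
```

```bash
cat > chk.py <<'E'
from h import *
import sys
t=sys.argv[1]
st,a=snap("scene",f"s{t}.png"); _,b=snap("side",f"d{t}.png"); _,c=snap("wrist",f"w{t}.png")
print(st["clock"],st["position"].round(4))
for k in("yellow","blue","green","red"):
    sb,db=((150,80,420,290),(220,160,480,480)) if k in("yellow","blue") else ((220,220,365,310),(325,190,420,280))
    A=blobs(a,*HSV[k],sb,50);B=blobs(b,*HSV[k],db,50)
    print(k,[x[:2] for x in A[:1]],[x[:2] for x in B[:1]],*(tri(ray("scene",*A[0][1]),ray("side",*B[0][1])) if A and B else ()))
cv2.imwrite(f"pics/m{t}.png",np.hstack([cv2.resize(x,(400,300)) for x in((a,b) if len(sys.argv)<3 else (a,c))])[:,:,::-1])
E
python3 chk.py 6
```

```text
19.3667 [ 0.6784 -0.0992  0.4043]
yellow [] [([308, 280, 9, 18, 138], [312.2, 288.3])]
blue [([316, 176, 8, 18, 128], [319.5, 184.2])] [([268, 227, 8, 16, 101], [271.6, 234.7])] [0.45796226 0.09049778 0.16667466] 2.0315070988383104e-05
green [([241, 266, 13, 31, 233], [247.8, 281.3])] [([388, 249, 19, 22, 241], [397.3, 259.6])] [ 0.68013038 -0.09987827  0.144853  ] 0.0016524246930145617
red [([336, 246, 9, 29, 187], [339.7, 260.2])] [([341, 204, 18, 17, 225], [349.8, 211.9])] [0.66425222 0.08264257 0.14635019] 0.003158703985549732
```

View pics/m6.png

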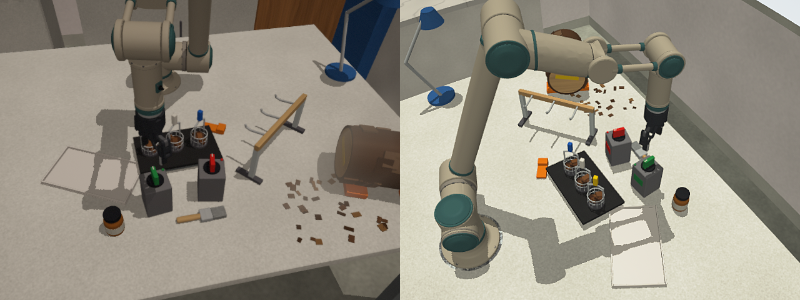

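Green sprang back to rest and all three baskets stand on the platform in both panes. Next is the red knob.

Request:
carry_out(linear=[[-0.002,0.03,0],[-0.002,0.03,0],[-0.002,0.03,0],[-0.002,0.03,0],[-0.002,0.03,0],[-0.002,0.03,0],[-0.002,0.03,0],[-0.002,0.03,0]], angular=[[0,0,0.94],[0,0,0.94],[0,0,0.94],[0,0,0.94],[0,0,0.94],[0,0,0.94],[0,0,0.94],[0,0,0.94]], hand=[1,1,1,1,1,1,1,1])

```text
clock: 20.18
position: [0.6702, 0.0213, 0.4033]
ee_rot: [-0.002, 0.255, 0.967, 0.0]
contact_force: [0.1, 0.1, -0.4]
width: 0.0851
gripper_force: 0.0
```

Request:
carry_out(linear=[[-0.002,0.03,0],[-0.002,0.03,0],[-0.002,0.03,0],[-0.002,0.03,0],[0,0,0],[0,0,0]], angular=[[0,0,0.94],[0,0,0.94],[0,0,0.94],[0,0,0.94],[0,0,0],[0,0,0]], hand=[0.6,0.6,0.6,0.6,0.6,0.6])

```text
clock: 20.68
position: [0.6663, 0.0808, 0.4038]
ee_rot: [-0.001, 0.109, 0.994, -0.0]
contact_force: [-0.6, 0.0, -0.6]
width: 0.0512
gripper_force: 0.0
```

```bash
python3 - <<'E'
from h import *
st,c=snap("wrist","w7.png"); q=st["ee_rot"];print(st["position"],np.degrees(2*np.arctan2(q[2],q[1]))-180,st["qpos"])
for k in("green","red"):
    for s,ce,m in blobs(c,*HSV[k],(0,0,640,480),60)[:2]:
        ct=max(cv2.findContours(m.astype(np.uint8),0,1)[0],key=cv2.contourArea)
        P=np.array([onz("wrist",*p[0],.16,st)[:2] for p in ct],np.float32)*1000
        print(k,s,ce,onz("wrist",*ce,.16,st),cv2.minAreaRect(P))
E
python3 chk.py 7
```

```text
[0.6663423  0.08082327 0.40378444] -12.553673931150684 [ 1.71733317e-02  4.23568535e-01  1.28086402e+00 -1.65768529e-04
  1.43968639e+00 -1.33449817e+00]
green [19, 281, 82, 85, 3757] [62.0, 323.6] [ 0.6753319  -0.09348233  0.16      ] ((676.119140625, -93.87763977050781), (51.792930603027344, 43.063236236572266), 7.379735946655273)
green [59, 226, 54, 23, 154] [89.1, 236.3] [ 0.62393778 -0.05246845  0.16      ] ((624.1810913085938, -54.973472595214844), (2.1225788593292236, 37.569217681884766), 7.227971076965332)
red [308, 204, 24, 84, 1698] [319.8, 248.3] [0.66151206 0.08111609 0.16      ] ((660.6307373046875, 81.1405029296875), (13.797884941101074, 52.50105667114258), 77.86278533935547)
red [365, 178, 12, 12, 105] [370.5, 183.9] [0.62999689 0.11788534 0.16      ] ((630.0661010742188, 117.87010955810547), (6.1866912841796875, 5.963244915008545), 33.63017654418945)
20.7333 [0.6665 0.0801 0.4041]
yellow [([232, 188, 10, 19, 145], [236.4, 197.0])] [([308, 280, 9, 18, 133], [312.3, 288.6])] [ 0.46426757 -0.09129889  0.16629271] 0.00017195879895230438
blue [([316, 176, 9, 10, 68], [319.4, 180.4])] [([268, 227, 8, 16, 101], [271.6, 234.7])] [0.45545383 0.0885833  0.17309039] 0.0055600255381217205
green [([241, 266, 14, 31, 233], [247.8, 281.5])] [([388, 249, 19, 22, 237], [397.3, 259.6])] [ 0.68030521 -0.09982591  0.14457263] 0.0014188833266838674
red [([336, 246, 9, 29, 171], [339.7, 260.8])] [([341, 204, 18, 17, 222], [349.8, 211.8])] [0.66482671 0.08290762 0.14565721] 0.002185953089912475
```

Request:
carry_out(linear=[[-0.004,0.003,-0.06],[0,0,-0.06],[0,0,-0.05],[0,0,-0.012],[0,0,0],[0,0,0]], angular=[[0,0,0],[0,0,0],[0,0,0],[0,0,0],[0,0,0],[0,0,0]], hand=[0.6,0.6,0.6,0.6,0.6,0.6])

```text
clock: 21.38
position: [0.6652, 0.0812, 0.315]
ee_rot: [0.001, 0.11, 0.994, 0.0]
contact_force: [0.6, -0.0, 0.1]
width: 0.0512
gripper_force: 0.0
```

Request:
carry_out(linear=[[0,0,0],[0,0,0],[0,0,0],[0,0,0],[0,0,0],[0,0,0]], angular=[[0,0,0],[0,0,0],[0,0,0],[0,0,0],[0,0,0],[0,0,0]], hand=[0,0,0,0,0,0], force=80)

```text
clock: 21.88
position: [0.6649, 0.0809, 0.3163]
ee_rot: [0.002, 0.109, 0.994, -0.001]
contact_force: [-1.1, -2.6, 6.2]
width: 0.0127
gripper_force: 79.4
```

Request:
carry_out(linear=[[0,0,0],[0,0,0],[0,0,0],[0,0,0],[0,0,0],[0,0,0],[0,0,0],[0,0,0]], angular=[[0,0,-0.6],[0,0,-1],[0,0,-1],[0,0,-1],[0,0,-1],[0,0,-1],[0,0,-1],[0,0,-1]], hand=[0,0,0,0,0,0,0,0])

```text
clock: 22.55
position: [0.6644, 0.08, 0.3163]
ee_rot: [0.002, 0.403, 0.915, -0.002]
contact_force: [-2.9, -5.7, 6.4]
width: 0.0127
gripper_force: 79.6
```

Request:
carry_out(linear=[[0,0,0],[0,0,0],[0,0,0],[0,0,0],[0,0,0],[0,0,0],[0,0,0],[0,0,0]], angular=[[0,0,-1],[0,0,-1],[0,0,-1],[0,0,-1],[0,0,-1],[0,0,-1],[0,0,-0.8],[0,0,-0.6]], hand=[0,0,0,0,0,0,0,0])

```text
clock: 23.22
position: [0.6636, 0.0796, 0.3164]
ee_rot: [0.001, 0.652, 0.758, -0.003]
contact_force: [-6.2, -7.6, 8.2]
width: 0.0126
gripper_force: 80.0
```

Request:
carry_out(linear=[[0,0,0],[0,0,0]], angular=[[0,0,-0.4],[0,0,0]], hand=[0,0])

```text
clock: 23.38
position: [0.6636, 0.0797, 0.3163]
ee_rot: [0.002, 0.663, 0.749, -0.003]
contact_force: [-5.5, -6.8, 7.3]
width: 0.0125
gripper_force: 80.6
```

Run:
```python
from h import *
st=manip.get_state(); q=st["ee_rot"]; print(np.degrees(2*np.arctan2(q[2],q[1]))-90, st["moment"],st["contact_force"],st["width"],st["position"])
```

```text
6.997480371675238 [-1.15058828  0.83061551  0.88619088] [-5.51209874 -6.75144348  7.32929385] 0.012475339125769305 [0.66358896 0.07965253 0.31633399]
```

Red is at its stop too: it turned 70.4° and the moment is 0.89 N m. I release it and look.

Request:
carry_out(linear=[[0,0,0],[0,0,0],[0,0,0],[0,0,0],[0,0,0],[0,0,0.04],[0,0,0.07],[0,0,0.08]], angular=[[0,0,0],[0,0,0],[0,0,0],[0,0,0],[0,0,0],[0,0,0],[0,0,0],[0,0,0]], hand=[1,1,1,1,1,1,1,1])

```text
clock: 24.05
position: [0.6643, 0.0822, 0.4076]
ee_rot: [-0.002, 0.663, 0.748, -0.002]
contact_force: [2.0, -0.3, -0.4]
width: 0.0855
gripper_force: 0.0
```

Request:
carry_out(linear=[[0.01,0.03,0.02],[0,0,0],[0,0,0],[0,0,0]], angular=[[0,0,0],[0,0,0],[0,0,0],[0,0,0]], hand=[1,1,1,1])

```text
clock: 24.38
position: [0.6692, 0.0968, 0.4175]
ee_rot: [-0.001, 0.663, 0.748, -0.001]
contact_force: [-0.4, -0.4, -0.5]
width: 0.0854
gripper_force: 0.0
```

```bash
python3 chk.py 8
```

```text
24.3833 [0.6692 0.0968 0.4175]
yellow [([232, 188, 10, 19, 146], [236.4, 196.9])] [([308, 280, 9, 18, 131], [312.3, 288.5])] [ 0.46428948 -0.0912755   0.16659805] 0.00015840986771349156
blue [([316, 176, 8, 18, 128], [319.5, 184.2])] [([268, 227, 8, 16, 101], [271.6, 234.7])] [0.45796226 0.09049778 0.16667466] 2.0315070988383104e-05
green [([241, 266, 14, 31, 237], [247.8, 281.3])] [([388, 249, 19, 22, 237], [397.3, 259.6])] [ 0.68013038 -0.09987827  0.144853  ] 0.0016524246930145617
red [([336, 246, 9, 29, 185], [339.7, 260.2])] [([341, 204, 18, 17, 222], [349.8, 211.8])] [0.6643377  0.08267863 0.14652786] 0.002978129685705842
```

View pics/m8.png

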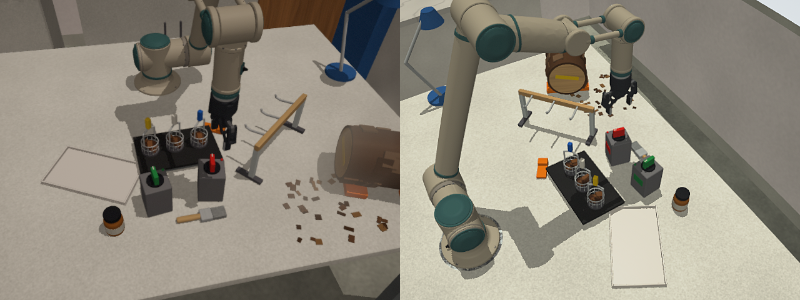

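Both knobs are back at rest and all three baskets are standing unmoved on the platform. Now I shift them to the tray, yellow first, while checking the tray centre with the scene camera.

Request:
carry_out(linear=[[-0.051,-0.047,0],[-0.051,-0.047,0],[-0.051,-0.047,0],[-0.051,-0.047,0],[-0.051,-0.047,0],[-0.051,-0.047,0],[-0.051,-0.047,0],[-0.051,-0.047,0]], angular=[[0,0,0.9],[0,0,0.9],[0,0,0.9],[0,0,0.9],[0,0,0.9],[0,0,0.9],[0,0,0.9],[0,0,0.9]], hand=[0.6,0.6,0.6,0.6,0.6,0.6,0.6,0.6])

```text
clock: 25.2
position: [0.4639, -0.0922, 0.4183]
ee_rot: [-0.001, 0.422, 0.907, -0.0]
contact_force: [0.8, -1.2, 0.8]
width: 0.0505
gripper_force: 0.0
```

Request:
carry_out(linear=[[0,0,0],[0,0,0],[0,0,0]], angular=[[0,0,0],[0,0,0],[0,0,0]], hand=[0.6,0.6,0.6])

```text
clock: 25.45
position: [0.4658, -0.0914, 0.4189]
ee_rot: [-0.0, 0.424, 0.906, 0.0]
contact_force: [0.9, -0.7, 0.5]
width: 0.0512
gripper_force: 0.0
```

Run:
```python
from h import *
st,c=snap("wrist","w9.png"); q=st["ee_rot"];print(st["position"],np.degrees(2*np.arctan2(q[2],q[1]))-90,st["qpos"])
for s,ce,m in blobs(c,*HSV["yellow"],(0,0,640,480),60)[:2]: print(s,ce,onz("wrist",*ce,.17,st))
a=cv2.imread("pics/s8.png")[:,:,::-1].copy(); b=cv2.imread("pics/d8.png")[:,:,::-1].copy()
for n,im,seed in(("scene",a,(150,278)),("side",b,(375,395))):
    m=np.zeros((482,642),np.uint8); bl=cv2.GaussianBlur(np.ascontiguousarray(im),(3,3),0)
    cv2.floodFill(bl,m,seed,0,(5,)*3,(5,)*3,4|(255<<8)|cv2.FLOODFILL_MASK_ONLY|cv2.FLOODFILL_FIXED_RANGE)
    m=cv2.morphologyEx(m[1:-1,1:-1],cv2.MORPH_OPEN,np.ones((3,3))); ct=max(cv2.findContours(m,0,1)[0],key=cv2.contourArea)
    P=np.array([onz(n,*p[0],.005)[:2] for p in cv2.convexHull(ct)],np.float32)*1000
    print(n,cv2.minAreaRect(P),cv2.boundingRect(ct))
```

```text
[ 0.46584219 -0.09139608  0.41893267] 39.78260041941124 [-3.40793836e-01  1.15182032e-01  1.67927281e+00  8.64462196e-04
  1.34706173e+00 -1.03532297e+00]
[302, 230, 28, 43, 1100] [315.4, 251.3] [ 0.46292147 -0.09331142  0.17      ]
scene ((510.9187927246094, -295.56170654296875), (295.2509765625, 161.4058380126953), 61.949188232421875) (74, 239, 145, 83)
side ((507.51123046875, -298.53131103515625), (291.5885925292969, 167.26490783691406), 61.66307067871094) (338, 334, 84, 122)
```

Request:
carry_out(linear=[[-0.002,0,-0.06],[0,0,-0.06],[0,0,-0.045],[0,0,-0.005],[0,0,0],[0,0,0],[0,0,0],[0,0,0]], angular=[[0,0,0],[0,0,0],[0,0,0],[0,0,0],[0,0,0],[0,0,0],[0,0,0],[0,0,0]], hand=[0.6,0.6,0.6,0.6,0,0,0,0], force=70)

```text
clock: 26.17
position: [0.4654, -0.0913, 0.3355]
ee_rot: [0.001, 0.423, 0.906, 0.0]
contact_force: [0.1, -0.0, -2.0]
width: 0.0148
gripper_force: 69.5
```

Request:
carry_out(linear=[[0,0,0],[0,0,0],[0,0,0.015],[0,0,0.02],[0,0,0.025],[0,0,0]], angular=[[0,0,0],[0,0,0],[0,0,0],[0,0,0],[0,0,0],[0,0,0]], hand=[0,0,0,0,0,0])

```text
clock: 26.67
position: [0.4654, -0.0916, 0.367]
ee_rot: [0.003, 0.424, 0.906, 0.0]
contact_force: [1.2, -0.2, -2.1]
width: 0.0149
gripper_force: 69.6
```

Request:
carry_out(linear=[[0,-0.03,0],[0,-0.06,0],[0,-0.065,0],[0,-0.065,0],[0,-0.065,0],[0,-0.065,0],[0,-0.065,0],[0,-0.065,0]], angular=[[0,0,0],[0,0,0],[0,0,0],[0,0,0],[0,0,0],[0,0,0],[0,0,0],[0,0,0]], hand=[0,0,0,0,0,0,0,0])

```text
clock: 27.33
position: [0.4643, -0.3329, 0.3641]
ee_rot: [-0.0, 0.424, 0.906, 0.0]
contact_force: [0.7, 0.6, -2.2]
width: 0.0146
gripper_force: 69.5
```

Request:
carry_out(linear=[[0,-0.06,0],[0,-0.037,0],[0,0,-0.03],[0,0,-0.04],[0,0,-0.03],[0,0,-0.01],[0,0,0],[0,0,0]], angular=[[0,0,0],[0,0,0],[0,0,0],[0,0,0],[0,0,0],[0,0,0],[0,0,0],[0,0,0]], hand=[0,0,0,0,0,0,0,0])

```text
clock: 28.0
position: [0.4648, -0.3799, 0.3095]
ee_rot: [0.0, 0.424, 0.906, -0.0]
contact_force: [0.9, 0.1, -2.0]
width: 0.0148
gripper_force: 69.4
```

Request:
carry_out(linear=[[0,0,-0.004],[0,0,-0.002],[0,0,0]], angular=[[0,0,0],[0,0,0],[0,0,0]], hand=[0,0,0])

```text
clock: 28.25
position: [0.4648, -0.3798, 0.3069]
ee_rot: [0.001, 0.424, 0.906, -0.0]
contact_force: [-0.2, 0.6, -2.3]
width: 0.0145
gripper_force: 69.4
```

Request:
carry_out(linear=[[0,0,-0.002],[0,0,0],[0,0,0]], angular=[[0,0,0],[0,0,0],[0,0,0]], hand=[0,0,0])

```text
clock: 28.5
position: [0.4647, -0.3798, 0.3056]
ee_rot: [0.0, 0.424, 0.906, -0.0]
contact_force: [0.7, 0.4, -1.2]
width: 0.0145
gripper_force: 69.7
```

Request:
carry_out(linear=[[0,0,-0.002],[0,0,0],[0,0,0]], angular=[[0,0,0],[0,0,0],[0,0,0]], hand=[0,0,0])

```text
clock: 28.75
position: [0.4647, -0.38, 0.3055]
ee_rot: [0.001, 0.424, 0.906, -0.0]
contact_force: [-0.8, 0.7, 5.2]
width: 0.0146
gripper_force: 70.3
```

Request:
carry_out(linear=[[0,0,0],[0,0,0],[0,0,0],[0,0,0.03],[0,0,0.07],[0,0,0.07],[0,0,0.055],[-0.002,0.04,0]], angular=[[0,0,0],[0,0,0],[0,0,0],[0,0,0],[0,0,0],[0,0,0],[0,0,0],[0,0,0]], hand=[0.6,0.6,0.6,0.6,0.6,0.6,0.6,0.6])

```text
clock: 29.42
position: [0.465, -0.3633, 0.4229]
ee_rot: [0.007, 0.425, 0.905, -0.003]
contact_force: [0.7, -0.0, 1.1]
width: 0.0511
gripper_force: 0.0
```

Request:
carry_out(linear=[[0,0.07,0],[0,0.075,0],[-0.001,0.075,0],[-0.001,0.075,0],[-0.001,0.075,0],[-0.001,0.075,0],[-0.001,0.075,0],[0,0.07,0]], angular=[[0,0,0],[0,0,0],[0,0,0],[0,0,0],[0,0,0],[0,0,0],[0,0,0],[0,0,0]], hand=[0.6,0.6,0.6,0.6,0.6,0.6,0.6,0.6])

```text
clock: 30.08
position: [0.4606, -0.0628, 0.4166]
ee_rot: [-0.0, 0.424, 0.906, 0.0]
contact_force: [0.5, -0.6, -0.4]
width: 0.0512
gripper_force: 0.0
```

Request:
carry_out(linear=[[0,0.07,0],[0,0.061,0],[0,0,0],[0,0,0]], angular=[[0,0,0],[0,0,0],[0,0,0],[0,0,0]], hand=[0.6,0.6,0.6,0.6])

```text
clock: 30.42
position: [0.461, 0.0021, 0.4167]
ee_rot: [0.0, 0.422, 0.907, -0.0]
contact_force: [-0.7, -0.5, -0.9]
width: 0.0513
gripper_force: 0.0
```

```bash
sed -i 's/(150,80,420,290),(220,160,480,480)/(60,80,420,340),(220,160,480,480)/' chk.py; python3 chk.py 10 w
```

```text
30.4167 [0.461  0.0021 0.4167]
yellow [([92, 217, 13, 18, 147], [98.2, 225.6])] [([381, 394, 10, 17, 120], [385.2, 401.6])] [ 0.46423031 -0.3789891   0.13633802] 4.106026933199963e-05
blue [([316, 176, 8, 18, 128], [319.5, 184.2])] [([268, 228, 8, 15, 63], [270.7, 236.2])] [0.45509125 0.09078336 0.16356798] 0.0013160689768145876
green [([241, 266, 13, 31, 233], [247.8, 281.2])] [([388, 249, 19, 22, 237], [397.4, 259.5])] [ 0.68026411 -0.09992901  0.14525238] 0.0017866102385794165
red [([336, 246, 9, 29, 185], [339.7, 260.2])] [([341, 204, 18, 17, 223], [349.9, 211.8])] [0.66448848 0.08257075 0.14663476] 0.003141882700900508
```

View pics/m10.png

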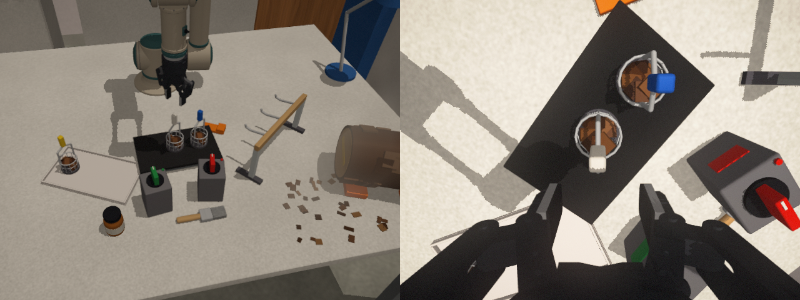

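Yellow stands in the tray's outer end, at (67,160) in the left pane. The white block is between the fingers at (597,158) in the right pane, and blue is unmoved. Next is white.

Request:
carry_out(linear=[[0.001,-0.001,-0.06],[0,0,-0.06],[0,0,-0.038],[0,0,-0.005],[0,0,0],[0,0,0],[0,0,0],[0,0,0]], angular=[[0,0,0],[0,0,0],[0,0,0],[0,0,0],[0,0,0],[0,0,0],[0,0,0],[0,0,0]], hand=[0.6,0.6,0.6,0.6,0,0,0,0])

```text
clock: 31.23
position: [0.4622, -0.0002, 0.3365]
ee_rot: [0.001, 0.424, 0.906, 0.0]
contact_force: [0.1, 0.1, -1.2]
width: 0.0146
gripper_force: 70.1
```

Request:
carry_out(linear=[[0,0,0],[0,0,0],[0,0,0.015],[0,0,0.02],[0,0,0.025],[0,0,0]], angular=[[0,0,0],[0,0,0],[0,0,0],[0,0,0],[0,0,0],[0,0,0]], hand=[0,0,0,0,0,0])

```text
clock: 31.73
position: [0.4624, 0.0003, 0.3675]
ee_rot: [0.002, 0.424, 0.906, 0.001]
contact_force: [1.0, -0.6, -1.8]
width: 0.0145
gripper_force: 70.1
```

Request:
carry_out(linear=[[0.005,-0.03,0],[0.01,-0.06,0],[0.01,-0.065,0],[0.01,-0.065,0],[0.01,-0.065,0],[0.01,-0.065,0],[0.01,-0.065,0],[0.01,-0.065,0]], angular=[[0,0,0],[0,0,0],[0,0,0],[0,0,0],[0,0,0],[0,0,0],[0,0,0],[0,0,0]], hand=[0,0,0,0,0,0,0,0])

```text
clock: 32.4
position: [0.499, -0.2412, 0.3647]
ee_rot: [-0.0, 0.424, 0.906, 0.0]
contact_force: [1.2, 0.6, -1.4]
width: 0.0147
gripper_force: 70.1
```

Request:
carry_out(linear=[[0.01,-0.06,0],[0.007,-0.06,0],[0,0,0],[0,0,0]], angular=[[0,0,0],[0,0,0],[0,0,0],[0,0,0]], hand=[0,0,0,0])

```text
clock: 32.73
position: [0.5076, -0.3012, 0.3642]
ee_rot: [-0.001, 0.425, 0.905, 0.0]
contact_force: [0.4, 0.3, -1.5]
width: 0.0149
gripper_force: 70.1
```

Landing is expected near TCP .3065.

Request:
carry_out(linear=[[0,0,-0.03],[0,0,-0.04],[0,0,-0.03],[0,0,-0.008],[0,0,-0.004],[0,0,0],[0,0,0]], angular=[[0,0,0],[0,0,0],[0,0,0],[0,0,0],[0,0,0],[0,0,0],[0,0,0]], hand=[0,0,0,0,0,0,0])

```text
clock: 33.32
position: [0.508, -0.2995, 0.3102]
ee_rot: [0.001, 0.423, 0.906, -0.0]
contact_force: [0.1, -0.2, -0.7]
width: 0.0148
gripper_force: 70.0
```

Request:
carry_out(linear=[[0,0,-0.003],[0,0,0],[0,0,0]], angular=[[0,0,0],[0,0,0],[0,0,0]], hand=[0,0,0])

```text
clock: 33.57
position: [0.5077, -0.2998, 0.3083]
ee_rot: [0.001, 0.424, 0.906, -0.0]
contact_force: [0.3, 0.9, -0.8]
width: 0.0147
gripper_force: 70.0
```

Request:
carry_out(linear=[[0,0,-0.003],[0,0,0],[0,0,0]], angular=[[0,0,0],[0,0,0],[0,0,0]], hand=[0,0,0])

```text
clock: 33.82
position: [0.5078, -0.3, 0.3065]
ee_rot: [0.0, 0.424, 0.906, -0.0]
contact_force: [0.8, -1.0, 0.3]
width: 0.0146
gripper_force: 70.1
```

Request:
carry_out(linear=[[0,0,-0.0015],[0,0,0],[0,0,0]], angular=[[0,0,0],[0,0,0],[0,0,0]], hand=[0,0,0])

```text
clock: 34.07
position: [0.5078, -0.3, 0.3064]
ee_rot: [0.001, 0.424, 0.906, -0.0]
contact_force: [-0.8, 0.0, 5.4]
width: 0.0149
gripper_force: 70.9
```

Request:
carry_out(linear=[[0,0,0],[0,0,0],[0,0,0],[0,0,0.03],[0,0,0.07],[0,0,0.07],[0,0,0.055],[-0.006,0.04,0]], angular=[[0,0,0],[0,0,0],[0,0,0],[0,0,0],[0,0,0],[0,0,0],[0,0,0],[0,0,0]], hand=[0.6,0.6,0.6,0.6,0.6,0.6,0.6,0.6])

```text
clock: 34.73
position: [0.5064, -0.283, 0.4239]
ee_rot: [0.007, 0.425, 0.905, -0.002]
contact_force: [0.9, -0.1, 1.1]
width: 0.051
gripper_force: 0.0
```

Request:
carry_out(linear=[[-0.009,0.07,0],[-0.009,0.075,0],[-0.009,0.075,0],[-0.009,0.075,0],[-0.009,0.075,0],[-0.009,0.075,0],[-0.009,0.075,0],[-0.009,0.075,0]], angular=[[0,0,0],[0,0,0],[0,0,0],[0,0,0],[0,0,0],[0,0,0],[0,0,0],[0,0,0]], hand=[0.6,0.6,0.6,0.6,0.6,0.6,0.6,0.6])

```text
clock: 35.4
position: [0.4679, 0.0194, 0.4178]
ee_rot: [-0.0, 0.424, 0.906, 0.0]
contact_force: [1.1, 0.2, -1.2]
width: 0.0514
gripper_force: 0.0
```

Request:
carry_out(linear=[[-0.009,0.07,0],[-0.009,0.06,0],[-0.003,0.016,0],[0,0,0],[0,0,0]], angular=[[0,0,0],[0,0,0],[0,0,0],[0,0,0],[0,0,0]], hand=[0.6,0.6,0.6,0.6,0.6])

```text
clock: 35.82
position: [0.4582, 0.0906, 0.4178]
ee_rot: [0.0, 0.423, 0.906, -0.0]
contact_force: [-0.7, -0.7, 0.2]
width: 0.0511
gripper_force: 0.0
```

```bash
python3 chk.py 11 w
python3 - <<'E'
from h import *
c=cv2.imread("pics/w11.png")[:,:,::-1].copy(); st=manip.get_state(); print([(x[0],x[1],onz("wrist",*x[1],.17,st)) for x in blobs(c,*HSV["blue"],(0,0,640,480),60)])
E
```

```text
35.8167 [0.4582 0.0906 0.4178]
yellow [([92, 217, 13, 18, 147], [98.2, 225.6])] [([381, 394, 10, 17, 125], [385.3, 401.6])] [ 0.4643485  -0.37903655  0.13640467] 0.00011240495073321158
blue [([316, 176, 8, 18, 128], [319.5, 184.2])] [([268, 227, 8, 16, 101], [271.6, 234.7])] [0.45796226 0.09049778 0.16667466] 2.0315070988383104e-05
green [([241, 266, 13, 31, 233], [247.8, 281.3])] [([388, 249, 19, 22, 233], [397.4, 259.5])] [ 0.6803515  -0.09990285  0.14511226] 0.0016698889958717356
red [([336, 246, 9, 29, 189], [339.6, 260.2])] [([341, 204, 18, 17, 222], [349.8, 211.8])] [0.66430423 0.08253644 0.14659496] 0.0028342963759924486
[([304, 231, 28, 43, 1117], [317.5, 252.5], array([0.45679461, 0.08773011, 0.17      ]))]
```

View pics/m11.png

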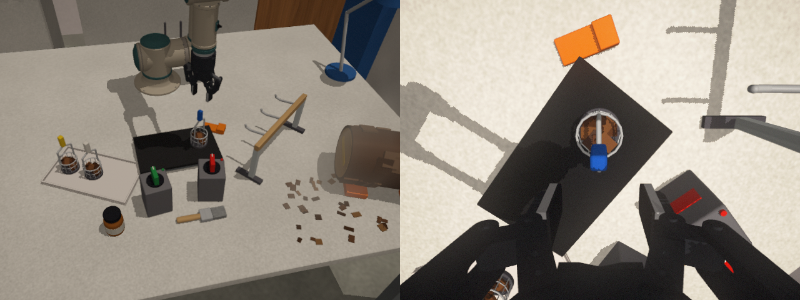

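Yellow and white stand in the tray, at (67,158) and (92,168) in the left pane. The blue block is at (598,158) in the right pane, between the fingers. Next is blue.

Request:
carry_out(linear=[[0,0,-0.06],[0,0,-0.06],[0,0,-0.04],[0,0,-0.005],[0,0,0],[0,0,0],[0,0,0],[0,0,0]], angular=[[0,0,0],[0,0,0],[0,0,0],[0,0,0],[0,0,0],[0,0,0],[0,0,0],[0,0,0]], hand=[0.6,0.6,0.6,0.6,0,0,0,0])

```text
clock: 36.63
position: [0.4587, 0.0905, 0.3368]
ee_rot: [0.001, 0.424, 0.906, 0.001]
contact_force: [-0.3, -0.7, 1.7]
width: 0.015
gripper_force: 69.6
```

Request:
carry_out(linear=[[0,0,0],[0,0,0],[0,0,0.015],[0,0,0.02],[0,0,0.025],[0,0,0]], angular=[[0,0,0],[0,0,0],[0,0,0],[0,0,0],[0,0,0],[0,0,0]], hand=[0,0,0,0,0,0])

```text
clock: 37.13
position: [0.4588, 0.0909, 0.3676]
ee_rot: [0.002, 0.423, 0.906, 0.001]
contact_force: [0.8, 0.2, -1.6]
width: 0.0148
gripper_force: 68.9
```

Request:
carry_out(linear=[[0.009,-0.03,0],[0.019,-0.06,0],[0.02,-0.065,0],[0.02,-0.065,0],[0.02,-0.065,0],[0.02,-0.065,0],[0.02,-0.065,0],[0.02,-0.065,0]], angular=[[0,0,0],[0,0,0],[0,0,0],[0,0,0],[0,0,0],[0,0,0],[0,0,0],[0,0,0]], hand=[0,0,0,0,0,0,0,0])

```text
clock: 37.8
position: [0.5322, -0.1507, 0.3648]
ee_rot: [-0.001, 0.424, 0.906, 0.0]
contact_force: [0.9, -0.2, -1.2]
width: 0.0147
gripper_force: 68.9
```

Request:
carry_out(linear=[[0.02,-0.065,0],[0.018,-0.06,0],[0.003,-0.011,0],[0,0,0],[0,0,0]], angular=[[0,0,0],[0,0,0],[0,0,0],[0,0,0],[0,0,0]], hand=[0,0,0,0,0])

```text
clock: 38.22
position: [0.5523, -0.217, 0.3645]
ee_rot: [-0.001, 0.424, 0.906, 0.001]
contact_force: [-0.2, 0.9, -2.1]
width: 0.0145
gripper_force: 68.8
```

Request:
carry_out(linear=[[0,0,-0.03],[0,0,-0.04],[0,0,-0.03],[0,0,-0.008],[0,0,-0.006],[0,0,-0.001],[0,0,0]], angular=[[0,0,0],[0,0,0],[0,0,0],[0,0,0],[0,0,0],[0,0,0],[0,0,0]], hand=[0,0,0,0,0,0,0])

```text
clock: 38.8
position: [0.5529, -0.2168, 0.3088]
ee_rot: [0.001, 0.423, 0.906, 0.0]
contact_force: [-0.2, -0.5, -2.1]
width: 0.0147
gripper_force: 68.9
```

Request:
carry_out(linear=[[0,0,-0.003],[0,0,0],[0,0,0]], angular=[[0,0,0],[0,0,0],[0,0,0]], hand=[0,0,0])

```text
clock: 39.05
position: [0.5528, -0.2173, 0.3071]
ee_rot: [0.001, 0.424, 0.906, 0.0]
contact_force: [-0.3, -0.2, -1.5]
width: 0.0148
gripper_force: 68.9
```

Request:
carry_out(linear=[[0,0,-0.0015],[0,0,0],[0,0,0]], angular=[[0,0,0],[0,0,0],[0,0,0]], hand=[0,0,0])

```text
clock: 39.3
position: [0.5528, -0.2175, 0.3068]
ee_rot: [0.001, 0.424, 0.906, -0.0]
contact_force: [-1.6, -0.3, 6.6]
width: 0.0145
gripper_force: 69.8
```

Blue has landed. I release it, rise and retreat.

Request:
carry_out(linear=[[0,0,0],[0,0,0],[0,0,0],[0,0,0.03],[0,0,0.07],[0,0,0.07],[0,0,0.055],[-0.01,0.04,0]], angular=[[0,0,0],[0,0,0],[0,0,0],[0,0,0],[0,0,0],[0,0,0],[0,0,0],[0,0,0]], hand=[0.6,0.6,0.6,0.6,0.6,0.6,0.6,0.6])

```text
clock: 39.97
position: [0.5498, -0.2003, 0.4243]
ee_rot: [0.007, 0.425, 0.905, -0.001]
contact_force: [1.9, 0.1, 0.1]
width: 0.0512
gripper_force: 0.0
```

Request:
carry_out(linear=[[-0.01,0.07,0],[-0.01,0.07,0],[-0.01,0.07,0],[-0.01,0.07,0],[-0.01,0.07,0],[-0.01,0.06,0],[0,0,0],[0,0,0]], angular=[[0,0,0],[0,0,0],[0,0,0],[0,0,0],[0,0,0],[0,0,0],[0,0,0],[0,0,0]], hand=[0.6,0.6,0.6,0.6,0.6,0.6,0.6,0.6])

```text
clock: 40.63
position: [0.5173, 0.0091, 0.4182]
ee_rot: [0.0, 0.422, 0.907, -0.0]
contact_force: [1.4, -0.2, 0.1]
width: 0.0513
gripper_force: 0.0
```

```bash
python3 chk.py 12
```

```text
40.6333 [0.5173 0.0091 0.4182]
yellow [([92, 217, 13, 18, 147], [98.2, 225.6])] [([381, 394, 10, 17, 126], [385.3, 401.6])] [ 0.4643485  -0.37903655  0.13640467] 0.00011240495073321158
blue [([176, 236, 11, 19, 149], [181.2, 244.9])] [([374, 314, 9, 17, 113], [378.1, 321.8])] [ 0.55279624 -0.2164632   0.13658392] 0.0009417882869407448
green [([241, 266, 14, 31, 234], [247.8, 281.4])] [([388, 249, 19, 22, 237], [397.4, 259.6])] [ 0.68035087 -0.09993324  0.14480668] 0.0017048651118261044
red [([336, 246, 9, 29, 188], [339.6, 260.2])] [([341, 204, 18, 17, 225], [349.8, 211.9])] [0.66421875 0.08250037 0.1464173 ] 0.0030148303890576602
```

View pics/m12.png

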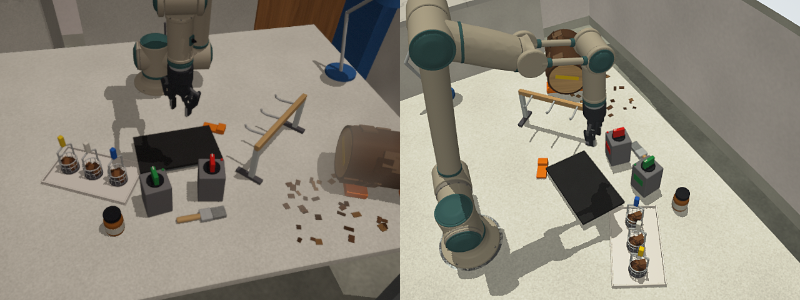

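All three baskets stand upright in the tray, near (67,158), (92,168) and (117,175) in the left pane. The jar, the brush and the wedge are where they were.

```bash
python3 -c "
from rig import manip
print(manip.sign_off())"
```

```text
the job is handed in; nothing more can be done
None
```

The job is done and handed in: all three baskets went onto the shaker platform, the green knob and then the red were twisted to their stops and sprang back, and the baskets now stand upright in the drying tray with the jar, brush and wedge untouched.

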